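Hold the bathroom medicine box unlocked

TASK

The medicine box's lock springs back as soon as it is let go: slide the dust shutter on its top fully open, take the key with the square bow from its stand, work it fully down into the keyway past the sticky pins, turn it a quarter clockwise (seen from above) to the stop, and finish still gripping the key and holding it turned, so that the bolt stays drawn. Leave the round-bowed spare key in its stand and do not knock the toiletries about.

Things in the scene. Friction and masses are not known exactly. Their poses are not given: they have to be found in the camera images.
- keyway (a point): Centre of the key slot's mouth, 105 mm above the surface, on the medicine box's lid. Axes are the box's: x = long axis of the slot, y = the way the shutter opens, z up. Slot 22.5 (x) by 7.5 mm (y), vertical, in a steel plate 8 mm thick; under it a spring-return plug (slot 22.5 x 6.5 mm) takes the blade. The key turns only if at least 22 mm deep; at 28 mm its shoulder rests on the plate: fully in
- lockbox: White steel medicine box 180 (x) x 240 (y) x 80 mm high, fixed; origin at the centre of its underside. On its lid a grey lock case, 105 mm above the surface, 68 x 120 mm, with the keyway at x 0, y -50 mm. Low steel rails beside the slot (x = +-32 mm) reach 111 mm. Two sticky pins inside the keyway resist the key from 15 mm depth on, with up to about 4 N each
- shutter (a joint): Slide of the dust shutter over the keyway, m: 0 = shut, 0.060 = fully open (at its stop). Starts at 0 to 0.018, where it covers the keyway. Moves towards the box's +y; about 2 N of friction, stays where it is left
- shutter_grip (a point): Centre of the top of the shutter's black grip, 133.5 mm above the surface: an upright ridge 30 mm (x) by 10 mm (y) by 24 mm high, on a 57 x 50 x 4 mm aluminium plate whose top is 109.5 mm above the surface. Axes as the box's; it slides along +y to open. The grip is 8 mm to +y of the plate's centre, which is over the keyway when the joint reads 0
- plug (a joint): Turn of the lock plug, rad: 0 = slot along the box's x (rest), grows clockwise seen from above, stop at 1.57. A spring pulls it back to 0 (about 0.1 N m at the stop). The blade has about 0.1 rad of play in it each way. As it turns, a steel bolt on the lid, on the lock's -y side, draws back by up to 11 mm
- key: Steel key, 74 mm long, 50 g, upright in its stand. Origin at the blade's lowest point, on the axis; z up to the bow, x along the width of blade and bow. Blade 20 (x) x 5 (y) x 14 mm, its first 3 mm 17 x 3.5; then a 6 mm round shaft; shoulder disc 18 mm across at 28 to 33 mm; square bow 30 (x) x 8 (y) mm at 36 to 74 mm: grip across y, 58 mm above the origin. Half a turn about z makes no difference
- stand: Fixed light wooden block 65 x 55 x 40 mm that holds the key; origin at the centre of its underside. The key stands in a 21.5 x 6.5 mm slot, 28 mm deep in it (origin 12 mm above the surface), resting on its shoulder: pull it straight up
- spare_key: A thinner steel key, 58 mm long, with a round 26 mm disc for a bow, upright in a second such block; it does not belong to this lock. Origin at its lowest point. Leave it
- spare_stand: Fixed light wooden block 65 x 55 x 40 mm that holds the spare key; origin at the centre of its underside
- cream_jar: White jar, 44 mm across, 35 mm high, standing on the medicine box's lid; origin under its centre
- diffuser: Grey square reed diffuser 55 x 55 mm, 210 mm high with its reeds; origin under its centre
- soap_dish: White dish 60 x 75 x 26 mm with a bar of soap; origin under its centre
- spray_can: Black can, 52 mm across, 170 mm high; origin under its centre
- lotion: White bottle, 60 mm across, 150 mm high; origin under its centre
- hairbrush: Brush lying on the surface, handle towards its -x; origin on its underside
- makeup_tin: Dark steel tin 90 x 60 x 30 mm; origin under its centre

How it is judged:
By the outcome, as a careful person would: the job done as asked, in the order asked, and still so for the second after the job is handed in, while the arm keeps its last pose, push and grip.
It also fails if it takes over 67 s, if anything falls off the work surface, if the arm or the gripper's body presses on something with over 40 N, if the wrist force passes 120 N, or if a joint passes its speed limit or range.

ROBOT

A 6-joint arm with a two-finger parallel gripper is mounted at the origin on the work surface. World frame = base frame: x ahead of the robot, y to its left, z up, the work surface at z = 0. Lengths are in m, angles in degrees, forces in N, time in s.
With the tool pointing down it reaches from about 0.3 to 0.75 m from the base axis. Payload 8.5 kg.
Tool frame: the origin (TCP) lies at the very end of the fingers, on their centre line; the grasp point (between the pads) lies 19 mm behind it (env.hold_point_z is the distance from the TCP to the grasp point, in m); z points along the fingers, y is the line along which they close (so a half turn about z gives the same grasp; the last joint's range is limited). The gripper opens to 85 mm and grips with 20 to 120 N. Pads are 22 mm wide; open, the fingers measure 114 mm over their backs; the gripper's body (76 mm by 85 mm) begins 54 mm behind the grasp point. The pads swing forward as they close: fully open they stand 13 mm farther back than shut.
Start: joints at [-80.862, 21.807, 74.336, -0, 83.858, -12.336], TCP at [0.201, -0.512, 0.231] pointing down, gripper open.
Joint ranges: [-178.18, 178.18], [-50.72, 133.34], [12.68, 142.11], [-81.47, 261.47], [9.98, 163.14], [-165.26, 165.26]. Speed limits (degrees/s): [136.94, 136.94, 180, 180, 180, 180].

INTERFACE

Orientations are given as a 3x3 rotation matrix whose columns are the frame's x, y, z axes.
In Python, from rig import env, optics gives the robot as it stands.
- The arm moves only by the shell command python3 -m jog 'ROWS' [OPENING] [FORCE]. ROWS is JSON, a list of rows, each an object with "linear": the shift along the tool's x, y, z in units of 40 mm (1.0 is 40 mm), a list of three; "roll": the turn about the tool's z in units of 5 degrees (1.0 is 5 degrees). A call has 1 to 12 rows; each row shifts and turns the commanded pose from where the row before left it, along the tool's axes as they then stand; what a row does not reach is not made up. A row lasts 1/12 s, in which the tool goes at most 41.7 mm and 7.16 degrees, less where a joint would pass 70% of its speed; a pose out of reach is approached as far as the arm can. A call is refused whole if a number of a shift passes 1 or a number of a turn 1, either way. A call with a gripper value outside its range is refused whole. OPENING is the opening, from -1 (shut) to 1 (fully open), set as the call begins (- or left out, the last holds). The fingers move at their own pace and stop on an object; FORCE is the grip in N (left out, the last holds). Time passes only in rows, so rows that do not move let the fingers close. It gives the time, the measured TCP pose, the force, the opening and the grip force at its end, in the units of the state.
- env.observe(): the state, without advancing time (a new reading comes with each control period).
- optics.get_image(name): name is "side" or "top" or "wrist"; returns the picture (400x640x3 uint8, red, green, blue); there is no depth.
- optics.calibration(name): a dict with "fov_y" (degrees; the focal length in pixels is half the picture's height over the tangent of half this angle, whatever the lens; pixels are square), "cx", "cy" (the principal point, pixels), "D" ([k1, k2, p1, p2, k3] as OpenCV has them; the pictures are not rectified), "T" (4x4, takes a point from camera to world coordinates). Camera axes: x right, y down, z forward; pixel columns grow to the right and rows downward; lengths in m; the calibration is good to about 2 mm. A picture is of the moment at which its call begins: read the wrist's pose just before it. calibration takes no time and is no camera call; for the wrist camera it gives the pose at the moment of the call.
- env.close_job(): hands the job in; it is judged then, once.
The state is a dict: "time_s": time; "q": joint angles; "qvel": joint speeds; "joint_efforts": joint torques, N m; "position": TCP position; "tool_rot": TCP orientation; "ft_force": force on the tool from outside, world axes, zero at the start; "wrist_torque": the same for the moment, N m; "grip_width": finger opening in m; "gripper_force": force on a finger pad.
Only numpy, scipy, OpenCV 4.12 (cv2) and the standard library are available. Lean on these libraries where they do the work, as an engineer would, in place of code of your own. Each camera call takes 0.05 s, during which the arm holds its last target. There are 200 camera calls.

## Working session

There is one attempt and no reset: what is moved stays moved. The work goes in short steps, Python scripts to look and compute and a shell command to move; the robot and the scene stay as the last step left them, time stands still between calls to the robot, and variables do not carry over. Pictures are saved under pics/ and viewed, at most 13 in all, crops included, and the job is handed in when it is done.

```bash
mkdir -p pics; ls
python3 - <<'E'
from rig import env, optics
import cv2
s=env.observe();print(s)
for n in ("side","top","wrist"):
    im=optics.get_image(n);cv2.imwrite(f"pics/{n}0.png",im[:,:,::-1])
    c=optics.calibration(n);print(n,c)
E
```

```text
pics
{'time_s': 0.0, 'q': array([-8.08623598e+01,  2.18414123e+01,  7.43853953e+01,  8.94380392e-04,
        8.38593880e+01, -1.23366040e+01]), 'qvel': array([-0.01428528,  0.04179912,  0.00276049,  0.05912304, -0.00647064,
       -0.02173193]), 'joint_efforts': array([ 1.02635237e-03, -4.48460484e+01, -2.31281161e+01, -1.17710979e-04,
        4.70177358e-03,  6.29835043e-06]), 'position': array([ 0.20129096, -0.51151819,  0.23070406]), 'tool_rot': array([[ 9.30582878e-01,  3.66081217e-01, -2.23584692e-04],
       [ 3.66081130e-01, -9.30581750e-01,  1.48776870e-03],
       [ 3.36580343e-04, -1.46634222e-03, -9.99998868e-01]]), 'ft_force': array([-0.36081107, -0.31343767, -0.33901565]), 'wrist_torque': array([-0.03627469, -0.02104465,  0.01782869]), 'gripper_force': 0.0, 'grip_width': 0.08527981403649597}
side {'fov_y': 49.361497189036335, 'cx': 317.34416093403775, 'cy': 204.30347738767924, 'D': array([0.01509714, 0.        , 0.        , 0.        , 0.        ]), 'T': array([[ 0.9942162 , -0.05078841,  0.09462922,  0.38220629],
       [-0.10681385, -0.5593234 ,  0.82203901, -1.1690357
[... 448 characters left out ...]
-5.01186056e-02],
       [-2.32559738e-03, -1.10936826e-01, -9.93824739e-01,
         1.18910598e+00],
       [ 0.00000000e+00,  0.00000000e+00,  0.00000000e+00,
         1.00000000e+00]])}
wrist {'fov_y': 64.30778222603479, 'cx': 318.0797633837542, 'cy': 198.1535191483963, 'D': array([-0.01929502,  0.        ,  0.        ,  0.        ,  0.        ]), 'T': array([[ 3.66510970e-01, -8.98158338e-01, -2.42860679e-01,
         2.63473765e-01],
       [-9.30413680e-01, -3.53890174e-01, -9.53526522e-02,
        -4.87932173e-01],
       [-3.04228350e-04,  2.60908691e-01, -9.65363435e-01,
         3.73021177e-01],
       [ 0.00000000e+00,  0.00000000e+00,  0.00000000e+00,
         1.00000000e+00]])}
```

View pics/top0.png

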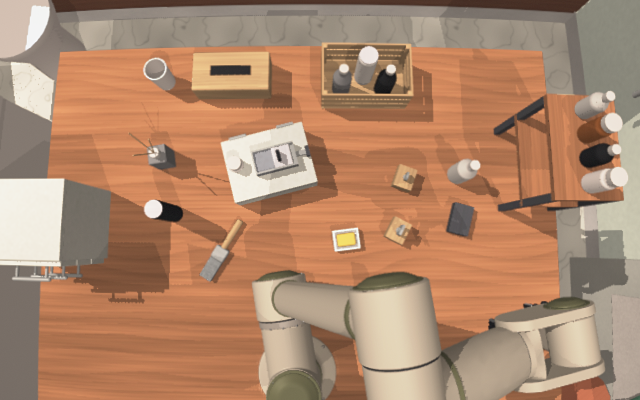

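View pics/side0.png

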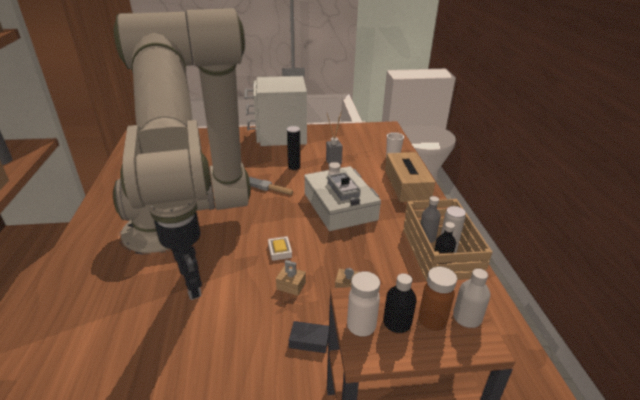

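Top view: box at about (270,162), its lock with the shutter grip near (279,156) and the bolt on the right at (306,152). The stands are at (405,179) and (401,230). In the side view the lock is at (343,185) and the stands at (291,280) and (346,278). Next I zoom in and get rough positions.

```bash
cat > h.py <<'E'
import numpy as np, cv2
from rig import env, optics
def K(c):
    f=200/np.tan(np.radians(c["fov_y"]/2)); return np.array([[f,0,c["cx"]],[0,f,c["cy"]],[0,0,1]])
def ray(c,uv):
    p=cv2.undistortPoints(np.array(uv,float).reshape(-1,1,2),K(c),np.array(c["D"]))[:,0]
    d=np.c_[p,np.ones(len(p))]@c["T"][:3,:3].T
    return c["T"][:3,3],d/np.linalg.norm(d,axis=1,keepdims=True)
def onz(c,uv,z):
    o,d=ray(c,uv); return o+d*((z-o[2])/d[:,2])[:,None]
def proj(c,P):
    Ti=np.linalg.inv(c["T"]); q=np.atleast_2d(P)@Ti[:3,:3].T+Ti[:3,3]
    return cv2.projectPoints(q,np.zeros(3),np.zeros(3),K(c),np.array(c["D"]))[0][:,0]
def tri(pairs):
    A=np.zeros((3,3));b=np.zeros(3);L=[]
    for c,uv in pairs:
        o,d=ray(c,[uv]);d=d[0];M=np.eye(3)-np.outer(d,d);A+=M;b+=M@o;L.append((o,M))
    x=np.linalg.solve(A,b); return x,[np.linalg.norm(M@(x-o)) for o,M in L]
E
python3 - <<'E'
from h import *
T=cv2.imread("pics/top0.png");S=cv2.imread("pics/side0.png")
a=cv2.resize(T[160:250,375:485],(396,300*324//300),interpolation=3)
b=cv2.resize(S[255:300,265:375],(396,162),interpolation=3)
a=cv2.resize(T[160:250,375:475],(400,360),interpolation=3)
b=cv2.resize(T[115:205,215:315],(400,360),interpolation=3)
c=cv2.resize(S[255:310,265:365],(400,220),interpolation=3)
d=cv2.resize(S[155:210,300:400],(400,220),interpolation=3)
cv2.imwrite("pics/zoom0.png",np.vstack([np.hstack([a,b]),np.hstack([c,d])]))
c=optics.calibration("top")
print(onz(c,[(405,179),(401,230)],.04),onz(c,[(270,162)],.08),onz(c,[(279,156)],.13))
E
```

```text
[[ 0.56025001 -0.31626254  0.04      ]
 [ 0.41094661 -0.30098024  0.04      ]] [[0.60211752 0.07570779 0.08      ]] [[0.60827815 0.04579223 0.13      ]]
```

View pics/zoom0.png

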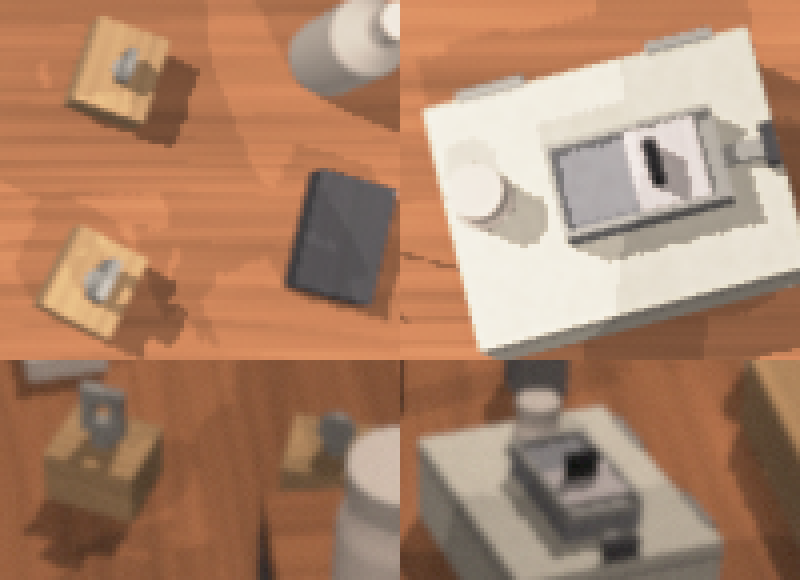

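View pics/wrist0.png

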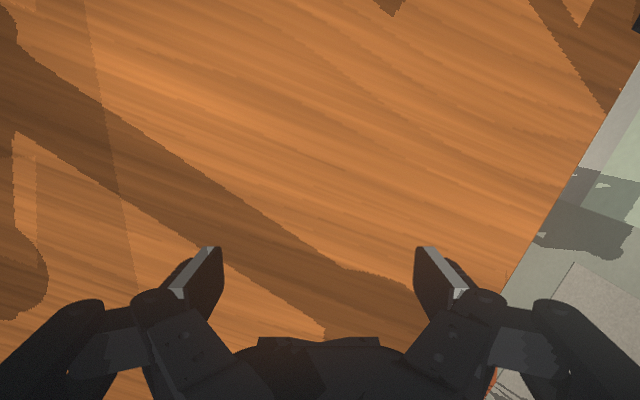

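The crops show that the square bow with a hole is on the near stand, at top-view pixel (401,230) and world about (0.41,-0.30). The round disc is on the far stand at (405,179). The box is yawed about 14°, and the shutter grip is at about (279,156). The wrist picture shows only the table and the fingers. I'll move so the wrist camera looks at the key.

```bash
python3 -m jog '[{"linear":[0.7,-0.4,0],"roll":0},{"linear":[0.7,-0.4,0],"roll":0},{"linear":[0.7,-0.4,0],"roll":0},{"linear":[0.7,-0.4,0],"roll":0},{"linear":[0.7,-0.4,0],"roll":0},{"linear":[0.7,-0.4,0],"roll":0},{"linear":[0.7,-0.4,0],"roll":0},{"linear":[0.4,-0.2,0],"roll":0},{"linear":[0,0,0],"roll":0},{"linear":[0,0,0],"roll":0},{"linear":[0,0,0],"roll":0}]' 1
python3 - <<'E'
from h import *
import pickle
c=optics.calibration("wrist");im=optics.get_image("wrist")[:,:,::-1]
cv2.imwrite("pics/k1.png",im);pickle.dump(c,open("k1.p","wb"))
E
python3 -m jog '[{"linear":[0,-0.6,0],"roll":0},{"linear":[0,-0.6,0],"roll":0},{"linear":[0,-0.6,0],"roll":0},{"linear":[0,0,0],"roll":0},{"linear":[0,0,0],"roll":0},{"linear":[0,0,0],"roll":0}]'
python3 - <<'E'
from h import *
import pickle
c=optics.calibration("wrist");im=optics.get_image("wrist")[:,:,::-1]
cv2.imwrite("pics/k2.png",im);pickle.dump(c,open("k2.p","wb"))
a=cv2.imread("pics/k1.png")
cv2.imwrite("pics/k12.png",np.hstack([cv2.resize(a[:300],(400,188),interpolation=3),cv2.resize(im[:300],(400,188),interpolation=3)]))
p=[c_["T"][:3,3] for c_ in(pickle.load(open("k1.p","rb")),c)];print(p)
E
```

```text
time_s: 1.07
position: [0.3543, -0.3231, 0.2312]
tool_rot: [[0.931, 0.366, -0.0], [0.366, -0.931, -0.0], [-0.0, -0.0, -1.0]]
ft_force: [0.1, -0.6, 0.1]
grip_width: 0.0852
gripper_force: 0.0
time_s: 1.62
position: [0.3283, -0.2567, 0.2315]
tool_rot: [[0.931, 0.365, 0.0], [0.365, -0.931, -0.001], [0.0, 0.001, -1.0]]
ft_force: [-0.3, -0.6, 0.2]
grip_width: 0.0854
gripper_force: 0.0
[array([ 0.41652155, -0.29925814,  0.37332274]), array([ 0.39043732, -0.23283912,  0.37363422])]
```

View pics/k1.png

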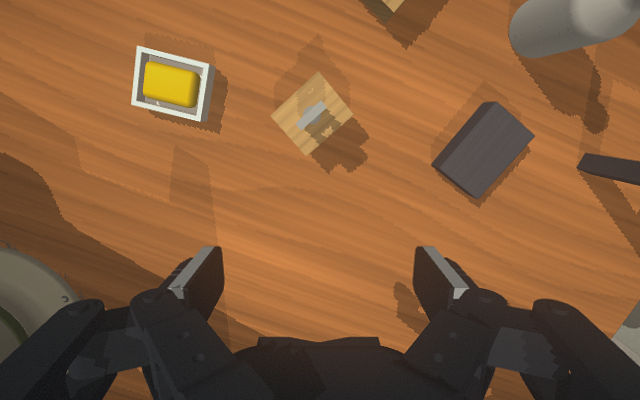

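View pics/k2.png

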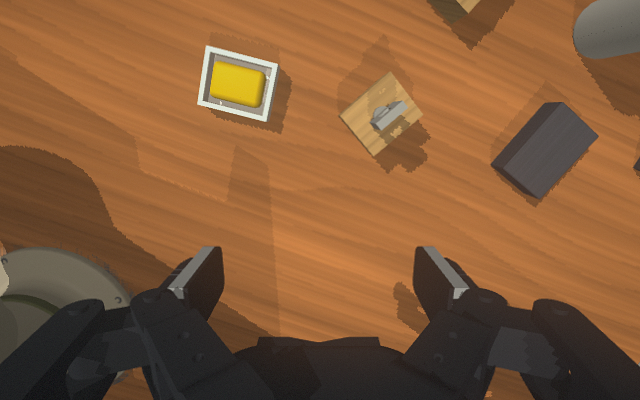

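In k1 the bow's top is near (313,116), seen almost straight down. In k2 it is near (392,115), with the shoulder visible to its left. I'll segment the grey pixels.

Run:
```python
from h import *
import pickle
for n,(x0,y0,x1,y1) in(("k1",(285,88,345,140)),("k2",(355,88,415,140))):
    c=pickle.load(open(n+".p","rb"));im=cv2.imread(f"pics/{n}.png");roi=im[y0:y1,x0:x1]
    h=cv2.cvtColor(roi,cv2.COLOR_BGR2HSV);m=((h[...,1]<60)).astype(np.uint8)
    v=np.where(m,h[...,2],0);print(n,m.sum());
    for r in range(8,48,2):print(' '.join(f"{x:3d}" for x in v[r,8:52:2]))
```

```text
k1 407
  0   0   0   0   0   0   0   0   0   0   0   0   0   0   0   0   0   0   0   0   0   0
  0   0   0   0   0   0   0   0   0   0   0   0   0   0   0   0   0   0   0   0   0   0
  0   0   0   0   0   0   0   0   0   0   0   0   0   0   0   0   0   0   0   0   0   0
  0   0   0   0   0   0   0   0   0   0   0   0   0 171 171   0   0   0   0   0   0   0
  0   0   0   0   0   0   0   0   0   0   0   0 169 171 170 171   0   0   0   0   0   0
  0   0   0   0   0   0   0   0 167 155 165 170 171 171 171 171 176   0   0   0   0   0
  0   0   0   0   0   0   0 155 157 161 172 172 171 171 171 172 172   0   0   0   0   0
  0   0   0   0   0   0 155 157 160 171 171 171 172 171 172 162   0   0   0   0   0   0
  0   0   0   0   0   0 156 161 172 172 171 169 172 171 158   0   0   0   0   0   0   0
  0   0   0   0   0 165 166 169 172 171 169 169 169 142   0   0   0   0   0   0   0   0
  0   0   0   0   0 171 172 170 170 171 170 169 137 129   0   0   0   0   0   0   0   0
  0   0   0   0 171 171 170 171 170 171 171 137 128 130   0   0   0   0   0   0   0   0
  0   0   0 178 172 171 170 170 171 1
[... 1733 characters left out ...]
   0   0   0   0 125 126 124 140 170 169 170 168 168 166   0   0   0   0   0   0   0
  0   0   0   0 120 122 128 160 170 169 168 167 169 169   0   0   0   0   0   0   0   0
  0   0   0   0   0  92  99 170 169 168 169 168 167   0   0   0   0   0   0   0   0   0
  0   0   0   0   0  91  93 108 170 168 169 164   0   0   0   0   0   0   0   0   0   0
  0   0   0   0   0   0   0  94 131 170 160   0   0   0   0   0   0   0   0   0   0   0
  0   0   0   0   0   0   0   0   0   0   0   0   0   0   0   0   0   0   0   0   0   0
  0   0   0   0   0   0   0   0   0   0   0   0   0   0   0   0   0   0   0   0   0   0
  0   0   0   0   0   0   0   0   0   0   0   0   0   0   0   0   0   0   0   0   0   0
```

Run:
```python
from h import *
import pickle
P=[];
for n,(x0,y0,x1,y1) in(("k1",(285,88,345,140)),("k2",(355,88,415,140))):
    c=pickle.load(open(n+".p","rb"));im=cv2.imread(f"pics/{n}.png");roi=im[y0:y1,x0:x1]
    h=cv2.cvtColor(roi,cv2.COLOR_BGR2HSV);m=((h[...,1]<60)&(h[...,2]>=165)).astype(np.uint8)
    m=cv2.morphologyEx(m,cv2.MORPH_OPEN,np.ones((3,3),np.uint8))
    ct=max(cv2.findContours(m,0,1)[0],key=cv2.contourArea)
    r=cv2.minAreaRect(ct);b=cv2.boxPoints(r)+[x0,y0]
    u=b.mean(0);P.append((c,u));w=onz(c,b,.086);e=[w[1]-w[0],w[2]-w[1]];L=[np.linalg.norm(x) for x in e]
    d=e[int(np.argmax(L))];print(n,u,L,"yaw",np.degrees(np.arctan2(d[1],d[0])),w.mean(0))
    ys,xs=np.nonzero(m);w=onz(c,np.c_[xs+x0,ys+y0],.086)[:,:2];C=np.cov(w.T);ev,V=np.linalg.eigh(C)
    print(" pca",np.degrees(np.arctan2(V[1,1],V[0,1])),w.mean(0),np.sqrt(12*ev))
x,res=tri(P);print(x,res)
```

```text
k1 [310.53055167 114.63902664] [np.float64(0.029318180154305186), np.float64(0.008139805260277952)] yaw -27.54612000035304 [ 0.41206027 -0.29403571  0.086     ]
 pca 152.50898638705974 [ 0.41214109 -0.29415239] [0.00750072 0.02920035]
k2 [391.80000353 115.09999824] [np.float64(0.02921751063595204), np.float64(0.006971627485214596)] yaw -27.52596026065802 [ 0.41193385 -0.29427358  0.086     ]
 pca 152.60835960068752 [ 0.41221048 -0.29437093] [0.00695771 0.02893448]
[ 0.41208692 -0.29413713  0.08667352] [np.float64(0.00010574841656847097), np.float64(0.00010574841656844179)]
```

```bash
python3 -m jog '[{"linear":[0.7,-0.6,0],"roll":0.3},{"linear":[0.7,-0.6,0],"roll":0.3},{"linear":[0.7,-0.6,0],"roll":0.3},{"linear":[0.7,-0.6,0],"roll":0.3},{"linear":[0.7,-0.6,0],"roll":0.3},{"linear":[0.7,-0.6,-0.3],"roll":0},{"linear":[0.7,-0.6,-0.3],"roll":0},{"linear":[0.7,-0.6,-0.3],"roll":0},{"linear":[0,-0.6,0],"roll":0},{"linear":[0,0,0],"roll":0},{"linear":[0,0,0],"roll":0},{"linear":[0,0,0],"roll":0}]' 0
python3 - <<'E'
from h import *
import pickle
c=optics.calibration("wrist");im=optics.get_image("wrist")[:,:,::-1]
cv2.imwrite("pics/b1.png",im);pickle.dump(c,open("b1.p","wb"))
E
```

```text
time_s: 2.67
position: [0.4817, 0.0152, 0.2669]
tool_rot: [[0.971, 0.241, -0.001], [0.241, -0.971, -0.0], [-0.001, 0.0, -1.0]]
ft_force: [-0.1, -0.5, 0.4]
grip_width: 0.0426
gripper_force: 0.0
```

View pics/b1.png

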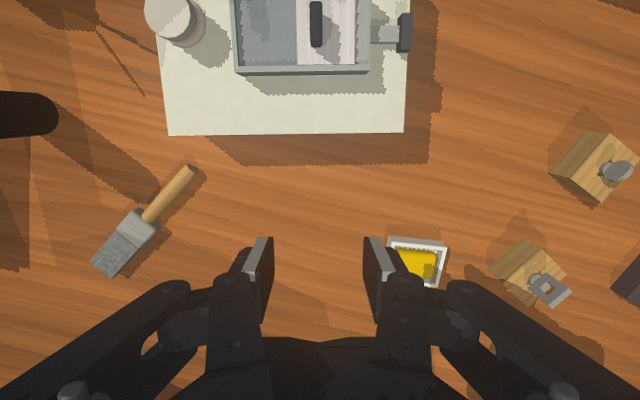

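The box edge lies nearly along the image rows (front edge at row ~133), so its yaw is close to the tool's 14°. The black grip is at (316,25), between aluminium plate edges at columns 297 and 355, and the bolt is at (405,33). I'll move forward and measure from two places.

```bash
python3 -m jog '[{"linear":[0.6,0,0],"roll":0},{"linear":[0.6,0,0],"roll":0},{"linear":[0.6,0,0],"roll":0},{"linear":[0,0,0],"roll":0},{"linear":[0,0,0],"roll":0},{"linear":[0,0,0],"roll":0}]'
cat > snap.py <<'E'
from h import *
import pickle,sys
n=sys.argv[1];c=optics.calibration("wrist");im=optics.get_image("wrist")[:,:,::-1]
cv2.imwrite(f"pics/{n}.png",im);pickle.dump(c,open(n+".p","wb"))
E
python3 snap.py b2
python3 -m jog '[{"linear":[0.3,-0.6,0],"roll":0},{"linear":[0.3,-0.6,0],"roll":0},{"linear":[0,0,0],"roll":0},{"linear":[0,0,0],"roll":0},{"linear":[0,0,0],"roll":0}]'
python3 snap.py b3
python3 - <<'E'
from h import *
a=cv2.imread("pics/b2.png");b=cv2.imread("pics/b3.png")
cv2.imwrite("pics/b23.png",np.hstack([a[0:240,140:540],b[0:240,140:540]]))
E
```

```text
time_s: 3.22
position: [0.5509, 0.0324, 0.267]
tool_rot: [[0.971, 0.24, -0.001], [0.24, -0.971, -0.0], [-0.001, -0.0, -1.0]]
ft_force: [0.0, 0.6, 0.5]
grip_width: 0.0429
gripper_force: 0.0
time_s: 3.68
position: [0.5625, 0.0852, 0.2676]
tool_rot: [[0.97, 0.241, 0.0], [0.241, -0.97, -0.0], [0.0, 0.0, -1.0]]
ft_force: [0.5, -0.8, 0.8]
grip_width: 0.0427
gripper_force: 0.0
```

View pics/b23.png

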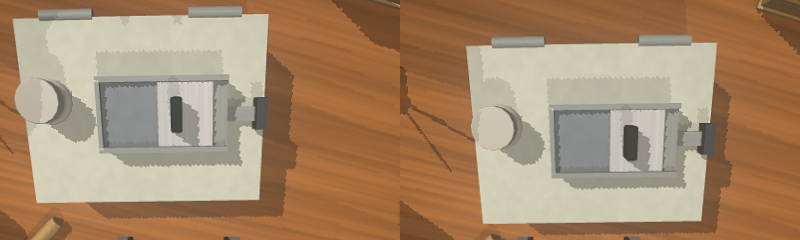

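The grip is near (316,115) in b2 and (371,142) in b3. The lid corners in b2 are about (154,18), (408,14), (400,200) and (176,203). I'll fit the lid edges and the grip.

```bash
cat > box.py <<'E'
from h import *
import pickle
P=[];CP=[]
for n in("b2","b3"):
    c=pickle.load(open(n+".p","rb"));im=cv2.imread(f"pics/{n}.png")
    h=cv2.cvtColor(im,cv2.COLOR_BGR2HSV)
    m=(h[...,1]<75).astype(np.uint8);m[232:]=0
    k,l,s,_=cv2.connectedComponentsWithStats(m);lab=l[180,300];m=(l==lab)
    # edge points per side by scanning
    cols=np.arange(0,640);rr=[r for r in range(60,190)]
    ys,xs=np.nonzero(m);x0,x1,y0,y1=np.percentile(xs,.5),np.percentile(xs,99.5),np.percentile(ys,.5),np.percentile(ys,99.5)
    R=lambda a,b:np.arange(int(a),int(b))
    W,H=x1-x0,y1-y0
    left=[(np.nonzero(m[r])[0].min()-.5,r) for r in R(y0+.15*H,y1-.1*H)]
    right=[(np.nonzero(m[r])[0].max()+.5,r) for r in np.r_[R(y0+.1*H,y0+.35*H),R(y0+.75*H,y1-.1*H)]]
    bot=[(q,np.nonzero(m[:,q])[0].max()+.5) for q in R(x0+.2*W,x1-.2*W)]
    top=[(q,np.nonzero(m[:,q])[0].min()-.5) for q in np.r_[R(x0+.37*W,x0+.63*W)]]
    ln=[]
    for pts in(left,right,bot,top):
        w=onz(c,pts,.08)[:,:2].astype(np.float32);f=cv2.fitLine(w,cv2.DIST_HUBER,0,.0005,.001).ravel()
        ln.append(f)
    yaw=[np.degrees(np.arctan2(f[1],f[0]))%180 for f in ln];print(n,"edge yaws",np.round(yaw,2))
    # centre: mean yaw, widths
    t=np.radians(np.mean([yaw[0],yaw[1],yaw[2]-90,yaw[3]-90]));ex=np.array([np.cos(t),np.sin(t)]);ey=np.array([-ex[1],ex[0]])
    b=np.array([.60,.07])
    def at(f,e,o): # intersection of line with b + s*e
        A=np.array([e,-f[:2]]).T;return np.linalg.solve(A,f[2:]-o)[0]
    for _ in range(3):
        sl,sr,sb,st=at(ln[0],ey,b),at(ln[1],ey,b),at(ln[2],ex,b),at(ln[3],ex,b)
        b=b+ey*(sl+sr)/2+ex*(sb+st)/2
    print(" yaw",np.degrees(t),"centre",b,"size y",sl-sr,"x",st-sb, "keyway",b-.05*ey)
    d=((h[...,2]<75)).astype(np.uint8);d[:60]=0;d[180:]=0
    k,l,s,cc=cv2.connectedComponentsWithStats(d)
    g=[i for i in range(1,k) if 150<s[i,4]<600 and abs(cc[i,0]-(316 if n=="b2" else 371))<25]
    i=g[0];r=cv2.minAreaRect(np.argwhere(l==i)[:,::-1].astype(np.float32))
    w=onz(c,cv2.boxPoints(r),.1335);print(" grip px",cc[i],s[i],"sides",[np.linalg.norm(w[j+1]-w[j]) for j in(0,1)])
    P.append((c,cc[i]));gw=onz(c,[cc[i]],.1335)[0,:2]-b;print("  on z",gw+b,"box frame",gw@ex,gw@ey)
    CP.append((ex,ey,b))
print(tri(P))
E
python3 box.py
```

```text
b2 edge yaws [ 14.87  15.05 104.49 103.79]
 yaw 14.546859 centre [0.60490013 0.08101364] size y 0.2407709075310419 x 0.1797288742048706 keyway [0.61745871 0.03261651]
 grip px [315.8914956  114.86217009] [311  97  11  35 341] sides [np.float64(0.008278234034165034), np.float64(0.027642698123632778)]
  on z [0.61309347 0.04900836] box frame -0.00010813706960336165 -0.03303720787036881
b3 edge yaws [ 14.75  14.63 104.56 105.33]
 yaw 14.815996 centre [0.60517264 0.08080437] size y 0.23962707812843304 x 0.18015550662961188 keyway [0.61795843 0.03246677]
 grip px [370.18535469 142.17620137] [364 125  14  35 437] sides [np.float64(0.01103770369243146), np.float64(0.028967814712085295)]
  on z [0.61402318 0.05102503] box frame 0.0009412275446885648 -0.031052465599407227
(array([0.61322624, 0.04900261, 0.1219893 ]), [np.float64(0.00025095909843962297), np.float64(0.00025095909843997604)])
```

The box measures 240 × 180 mm as it should, at yaw about 14.65°, with the keyway at (0.6177, 0.0325). The grip sits at box y -0.032, so the shutter is about 10 mm open. I'll grasp the grip.

```bash
python3 -m jog '[{"linear":[0.5,0.58,0],"roll":-0.1},{"linear":[0.52,0.59,0],"roll":0},{"linear":[0,0,0.5],"roll":0},{"linear":[0,0,0.7],"roll":0},{"linear":[0,0,0.7],"roll":0},{"linear":[0,0,0.7],"roll":0},{"linear":[0,0,0.5],"roll":0},{"linear":[0,0,0.4],"roll":0},{"linear":[0,0,0.2],"roll":0},{"linear":[0,0,0.08],"roll":0},{"linear":[0,0,0],"roll":0},{"linear":[0,0,0],"roll":0}]'
python3 snap.py g1
python3 -m jog '[{"linear":[0,0,0],"roll":0},{"linear":[0,0,0],"roll":0},{"linear":[0,0,0],"roll":0},{"linear":[0,0,0],"roll":0},{"linear":[0,0,0],"roll":0},{"linear":[0,0,0],"roll":0}]' -1 30
```

```text
time_s: 4.73
position: [0.6144, 0.0501, 0.1172]
tool_rot: [[0.968, 0.25, 0.002], [0.25, -0.968, -0.0], [0.002, 0.001, -1.0]]
ft_force: [-0.2, -0.3, 0.8]
grip_width: 0.0431
gripper_force: 0.0
time_s: 5.28
position: [0.6142, 0.0504, 0.1168]
tool_rot: [[0.968, 0.25, 0.001], [0.25, -0.968, -0.0], [0.001, 0.0, -1.0]]
ft_force: [-0.9, 0.4, 6.7]
grip_width: 0.009
gripper_force: 34.0
```

```bash
python3 -m jog '[{"linear":[0,-0.1,-0.03],"roll":0},{"linear":[0,-0.2,0],"roll":0},{"linear":[0,-0.2,0],"roll":0},{"linear":[0,-0.2,0],"roll":0},{"linear":[0,-0.2,0],"roll":0},{"linear":[0,-0.15,0],"roll":0},{"linear":[0,-0.1,0],"roll":0},{"linear":[0,-0.05,0],"roll":0},{"linear":[0,0,0],"roll":0},{"linear":[0,0,0],"roll":0}]'
python3 -m jog '[{"linear":[0,-0.05,0],"roll":0},{"linear":[0,-0.05,0],"roll":0},{"linear":[0,0,0],"roll":0},{"linear":[0,0,0],"roll":0}]'
```

```text
time_s: 6.12
position: [0.6017, 0.0975, 0.1169]
tool_rot: [[0.968, 0.25, -0.001], [0.25, -0.968, 0.001], [-0.001, -0.001, -1.0]]
ft_force: [2.8, 3.6, -9.8]
grip_width: 0.0091
gripper_force: 32.0
time_s: 6.45
position: [0.6013, 0.0993, 0.1169]
tool_rot: [[0.968, 0.249, 0.0], [0.249, -0.968, -0.002], [-0.001, 0.002, -1.0]]
ft_force: [5.5, -5.9, -12.6]
grip_width: 0.0092
gripper_force: 31.6
```

```bash
python3 -m jog '[{"linear":[0,-0.05,0.03],"roll":0},{"linear":[0,-0.03,0],"roll":0},{"linear":[0,0,0],"roll":0},{"linear":[0,0,0],"roll":0}]'
```

```text
time_s: 6.78
position: [0.6013, 0.0996, 0.1168]
tool_rot: [[0.969, 0.248, 0.002], [0.248, -0.969, -0.007], [0.0, 0.008, -1.0]]
ft_force: [4.1, -19.1, -6.5]
grip_width: 0.0092
gripper_force: 32.5
```

Firm stop: the push went up to about 19 N without further motion, and the grip sits at box y of +0.019 against +0.018 expected. I'll release, lift, travel to the key and roll to yaw 152.5.

```bash
python3 -m jog '[{"linear":[0,0.06,0],"roll":0},{"linear":[0,0,0],"roll":0},{"linear":[0,0,0],"roll":0},{"linear":[0,0,0],"roll":0},{"linear":[0,0,0],"roll":0},{"linear":[0,0,-0.2],"roll":0},{"linear":[0,0,-0.5],"roll":0},{"linear":[0,0,-0.7],"roll":0},{"linear":[0,0,-0.7],"roll":0},{"linear":[0,0,-0.7],"roll":0},{"linear":[0,0,-0.4],"roll":0}]' 0
python3 -m jog '[{"linear":[-0.58,0.69,0],"roll":0},{"linear":[-0.58,0.69,0],"roll":0},{"linear":[-0.58,0.69,0],"roll":0},{"linear":[-0.58,0.69,0],"roll":0},{"linear":[-0.58,0.69,0],"roll":0},{"linear":[-0.58,0.69,0],"roll":0},{"linear":[-0.58,0.69,0],"roll":0},{"linear":[-0.58,0.69,0],"roll":0},{"linear":[-0.58,0.69,0],"roll":0},{"linear":[-0.58,0.69,0],"roll":0},{"linear":[-0.58,0.69,0],"roll":0},{"linear":[-0.58,0.69,0],"roll":0}]'
python3 -m jog '[{"linear":[0,0,0],"roll":-1},{"linear":[0,0,0],"roll":-1},{"linear":[0,0,0],"roll":-1},{"linear":[0,0,0],"roll":-1},{"linear":[0,0,0],"roll":-1},{"linear":[0,0,0],"roll":-1},{"linear":[0,0,0],"roll":-1},{"linear":[0,0,0],"roll":-1},{"linear":[0,0,0],"roll":-1},{"linear":[0,0,0],"roll":-1},{"linear":[0,0,0],"roll":-1},{"linear":[0,0,0],"roll":-1}]'
python3 -m jog '[{"linear":[0,0,0],"roll":-1},{"linear":[0,0,0],"roll":-1},{"linear":[0,0,0],"roll":-1},{"linear":[0,0,0],"roll":-1},{"linear":[0,0,0],"roll":-1},{"linear":[0,0,0],"roll":-1},{"linear":[0,0,0],"roll":-1},{"linear":[0,0,0],"roll":-1},{"linear":[0,0,0],"roll":-1},{"linear":[0,0,0],"roll":-1},{"linear":[0,0,0],"roll":-1},{"linear":[0,0,0],"roll":-1}]'
python3 -m jog '[{"linear":[0,0,0],"roll":-1},{"linear":[0,0,0],"roll":-1},{"linear":[0,0,0],"roll":-1},{"linear":[0,0,0],"roll":-0.6},{"linear":[0,0,0],"roll":0},{"linear":[0,0,0],"roll":0},{"linear":[0,0,0],"roll":0}]'
cat > rel.py <<'E'
import sys,numpy as np
from rig import env
# target x y z yaw -> needed shift in tool units and roll units
x,y,z,w=map(float,sys.argv[1:5]);s=env.observe();R=s["tool_rot"];p=s["position"]
ps=np.degrees(np.arctan2(R[1,0],R[0,0]));dr=-((w-ps+180)%360-180)
np.set_printoptions(suppress=True,precision=4)
print("t",s["time_s"],"p",p,"yaw",ps,"shift",R.T@(np.array([x,y,z])-p)/.04,"roll",dr/5,"q6",s["q"][5],"F",s["ft_force"])
E
python3 rel.py .4121 -.2941 .051 152.5; python3 snap.py k3
```

```text
time_s: 7.7
position: [0.6012, 0.1018, 0.2483]
tool_rot: [[0.968, 0.25, 0.005], [0.25, -0.968, -0.0], [0.005, 0.001, -1.0]]
ft_force: [-0.4, 0.3, -0.5]
grip_width: 0.0428
gripper_force: 0.0
time_s: 8.7
position: [0.413, -0.29, 0.245]
tool_rot: [[0.968, 0.25, 0.001], [0.25, -0.968, -0.001], [0.0, 0.001, -1.0]]
ft_force: [0.2, -0.0, -0.5]
grip_width: 0.0431
gripper_force: 0.0
time_s: 9.7
position: [0.4141, -0.2885, 0.2449]
tool_rot: [[0.263, 0.965, 0.0], [0.965, -0.263, -0.0], [-0.0, 0.001, -1.0]]
ft_force: [0.5, 0.4, -0.1]
grip_width: 0.0425
gripper_force: 0.0
time_s: 10.7
position: [0.4141, -0.2885, 0.2449]
tool_rot: [[-0.704, 0.71, 0.0], [0.71, 0.704, -0.0], [-0.001, 0.0, -1.0]]
ft_force: [-0.1, -0.9, 0.6]
grip_width: 0.0428
gripper_force: 0.0
time_s: 11.28
position: [0.414, -0.2886, 0.2445]
tool_rot: [[-0.886, 0.463, 0.0], [0.463, 0.886, -0.0], [-0.0, -0.0, -1.0]]
ft_force: [0.5, 0.4, 1.1]
grip_width: 0.0427
gripper_force: 0.0
t 11.2833 p [ 0.414  -0.2886  0.2445] yaw 152.38951525799877 shift [-0.0188 -0.1433  4.8367] roll -0.022096948400246674 q6 -110.73338725909807 F [0.5207 0.4135 1.065 ]
```

```bash
python3 -m jog '[{"linear":[-0.02,-0.14,0.5],"roll":-0.02},{"linear":[0,0,0.8],"roll":0},{"linear":[0,0,0.8],"roll":0},{"linear":[0,0,0.8],"roll":0},{"linear":[0,0,0.7],"roll":0},{"linear":[0,0,0.5],"roll":0},{"linear":[0,0,0.4],"roll":0},{"linear":[0,0,0.2],"roll":0},{"linear":[0,0,0.14],"roll":0},{"linear":[0,0,0],"roll":0},{"linear":[0,0,0],"roll":0}]'
python3 rel.py .4121 -.2941 .051 152.5
python3 -m jog '[{"linear":[0,0,0],"roll":0},{"linear":[0,0,0],"roll":0},{"linear":[0,0,0],"roll":0},{"linear":[0,0,0],"roll":0},{"linear":[0,0,0],"roll":0},{"linear":[0,0,0],"roll":0}]' -1 40
python3 rel.py .4121 -.2941 .051 152.5
```

```text
time_s: 12.25
position: [0.4124, -0.2944, 0.0512]
tool_rot: [[-0.888, 0.461, 0.001], [0.461, 0.888, -0.001], [-0.001, -0.0, -1.0]]
ft_force: [0.5, -0.5, -0.7]
grip_width: 0.0426
gripper_force: 0.0
t 12.25 p [ 0.4124 -0.2944  0.0512] yaw 152.56400551106458 shift [0.0104 0.0019 0.0041] roll 0.012801102212915794 q6 -111.48889311923588 F [ 0.4621 -0.4607 -0.7498]
time_s: 12.75
position: [0.4124, -0.2943, 0.0512]
tool_rot: [[-0.888, 0.461, 0.001], [0.461, 0.888, -0.001], [-0.001, -0.001, -1.0]]
ft_force: [-1.3, 1.7, 5.5]
grip_width: 0.0076
gripper_force: 40.7
t 12.75 p [ 0.4124 -0.2943  0.0512] yaw 152.57579085813805 shift [0.0084 0.0019 0.0056] roll 0.015158171627609818 q6 -111.5027461972657 F [-1.3115  1.689   5.5044]
```

Gripped at 7.6 mm. Lift straight up with a firmer grip, then travel to above the keyway.

```bash
python3 -m jog '[{"linear":[0,0,0],"roll":0},{"linear":[0,0,0],"roll":0},{"linear":[0,0,-0.15],"roll":0},{"linear":[0,0,-0.2],"roll":0},{"linear":[0,0,-0.2],"roll":0},{"linear":[0,0,-0.2],"roll":0},{"linear":[0,0,-0.3],"roll":0},{"linear":[0,0,-0.7],"roll":0},{"linear":[0,0,-0.8],"roll":0},{"linear":[0,0,-0.8],"roll":0},{"linear":[0,0,-0.8],"roll":0},{"linear":[0,0,-0.4],"roll":0}]' -1 80
python3 -m jog '[{"linear":[0,0,0],"roll":-0.7},{"linear":[0,0,0],"roll":-0.7},{"linear":[0,0,0],"roll":-0.7},{"linear":[0,0,0],"roll":-0.7},{"linear":[0,0,0],"roll":-0.7},{"linear":[0,0,0],"roll":-0.7},{"linear":[0,0,0],"roll":-0.7},{"linear":[0,0,0],"roll":-0.7},{"linear":[0,0,0],"roll":-0.7},{"linear":[0,0,0],"roll":-0.7},{"linear":[0,0,0],"roll":-0.7},{"linear":[0,0,0],"roll":-0.7}]'
python3 -m jog '[{"linear":[0,0,0],"roll":0},{"linear":[0,0,0],"roll":0},{"linear":[0,0,0],"roll":0}]'
python3 rel.py .6177 .0325 .18 194.65
```

```text
time_s: 13.75
position: [0.4126, -0.2945, 0.2372]
tool_rot: [[-0.888, 0.461, 0.004], [0.46, 0.888, -0.004], [-0.006, -0.002, -1.0]]
ft_force: [-0.2, 0.1, -0.4]
grip_width: 0.0073
gripper_force: 77.9
time_s: 14.75
position: [0.412, -0.2939, 0.2332]
tool_rot: [[-0.967, -0.255, 0.0], [-0.255, 0.967, -0.0], [-0.0, -0.0, -1.0]]
ft_force: [0.2, 0.5, -0.7]
grip_width: 0.0071
gripper_force: 77.8
time_s: 15.0
position: [0.4121, -0.294, 0.2329]
tool_rot: [[-0.968, -0.25, 0.0], [-0.25, 0.968, -0.0], [-0.0, -0.0, -1.0]]
ft_force: [0.4, 0.8, -0.4]
grip_width: 0.0069
gripper_force: 77.8
t 15.0 p [ 0.4121 -0.294   0.2329] yaw -165.52324605594447 shift [-7.0176  6.6182  1.3209] roll -0.03464921118888924 q6 -153.40441893141806 F [ 0.3951  0.8359 -0.373 ]
```

```bash
python3 -m jog '[{"linear":[-0.58,0.55,0],"roll":-0.03},{"linear":[-0.58,0.55,0],"roll":0},{"linear":[-0.58,0.55,0],"roll":0},{"linear":[-0.58,0.55,0],"roll":0},{"linear":[-0.58,0.55,0],"roll":0},{"linear":[-0.58,0.55,0],"roll":0},{"linear":[-0.58,0.55,0],"roll":0},{"linear":[-0.58,0.55,0],"roll":0},{"linear":[-0.58,0.55,0],"roll":0},{"linear":[-0.58,0.55,0],"roll":0},{"linear":[-0.58,0.55,0],"roll":0},{"linear":[-0.58,0.55,0],"roll":0}]'
python3 -m jog '[{"linear":[0,0,0],"roll":0},{"linear":[0,0,0],"roll":0},{"linear":[0,0,0],"roll":0},{"linear":[0,0,0],"roll":0}]'
python3 rel.py .6177 .0325 .18 194.65
python3 snap.py s1
python3 - <<'E'
from h import *
import pickle
a=cv2.imread("pics/s1.png");c=pickle.load(open("s1.p","rb"))
print(proj(c,[[.6177,.0325,.105]]))
cv2.imwrite("pics/s1z.png",cv2.resize(a[150:350,200:440],(720,600),interpolation=3))
E
```

```text
time_s: 16.0
position: [0.6149, 0.0335, 0.2327]
tool_rot: [[-0.967, -0.253, -0.0], [-0.253, 0.967, -0.0], [0.0, -0.0, -1.0]]
ft_force: [0.8, -0.7, -0.3]
grip_width: 0.007
gripper_force: 78.0
time_s: 16.33
position: [0.614, 0.0311, 0.2327]
tool_rot: [[-0.968, -0.253, -0.0], [-0.253, 0.968, -0.0], [0.0, -0.0, -1.0]]
ft_force: [-0.3, -0.6, 0.6]
grip_width: 0.0071
gripper_force: 78.0
t 16.3333 p [0.614  0.0311 0.2327] yaw -165.36315813036938 shift [-0.0978  0.0097  1.3174] roll -0.0026316260738894924 q6 -112.74606034979772 F [-0.3377 -0.5641  0.5883]
[[319.30193085 194.00943452]]
```

View pics/s1z.png

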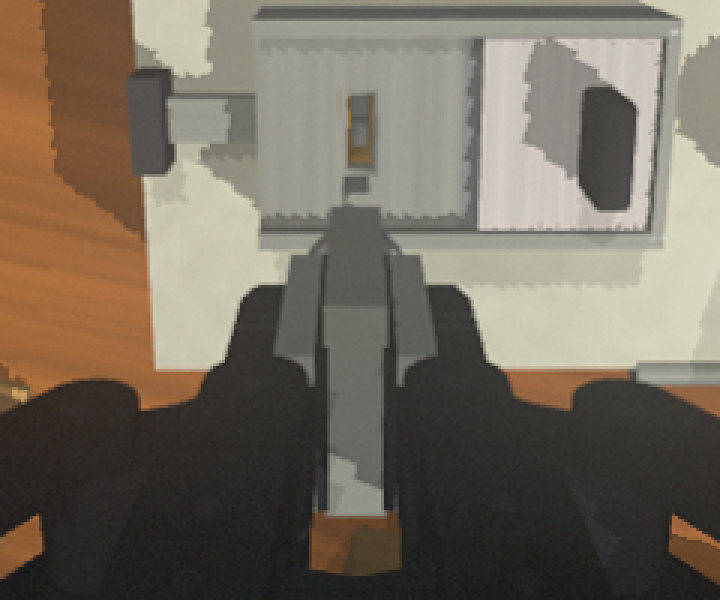

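The shutter is fully open. The slot shows at zoom x 347–376, y 92–170, which is full-image centre about (320.5,193.7) against a prediction of (319.3,194.0). The blade tip is near zoom (356,185). I'll refine both.

Run:
```python
from h import *
import pickle
a=cv2.imread("pics/s1.png");c=pickle.load(open("s1.p","rb"))
g=cv2.cvtColor(a,cv2.COLOR_BGR2GRAY)
print("cols 310-331");
for r in range(177,222,2):print(r,g[r,310:332])
p=np.array([.614,.0311,.1935]);R=env.observe()["tool_rot"]
q=proj(c,[p,p+R[:,1]*.00175,p-R[:,1]*.00175,p+R[:,0]*.0085,p-R[:,0]*.0085]);print(q)
```

```text
cols 310-331
177 [153 156 158 161 158 154 151 152 155 155 155 155 150 154 154 155 154 157
 157 154 158 162]
179 [154 156 157 156 156 153 150 151 153 153 155 152 148 151 153 153 154 155
 155 155 159 160]
181 [154 156 152 149 155 155 143 133 130 131 129 124 115 111 111 129 152 156
 154 155 158 160]
183 [153 156 152 148 156 135  93  93 101  98 103 101  95  93 105 131 152 156
 155 153 157 159]
185 [154 155 152 148 156 136  93  97 102 102 101 104  93  91 107 132 152 156
 153 155 159 160]
187 [154 156 153 150 155 150 119  95 104 103 102 102  95  95 112 130 152 154
 155 156 157 161]
189 [153 155 154 150 155 148 117  84  83  83  82  85  85  97 112 121 143 156
 155 155 157 159]
191 [152 155 157 157 156 148 120  95 101 104 105 101  93  95 106 121 143 156
 156 153 157 160]
193 [152 155 157 158 154 134  92  94  99 106 113 111  99  94 108 120 144 156
 156 155 159 160]
195 [152 155 160 157 156 134  94  97 103 111 114 111  99  95 103 120 143 156
 155 155 159 159]
197 [153 155 158 157 156 134  93  96 108 115 116 110 101  97 105 126 152 155
 154 154 158 159]
199 [151 155 158 158 155 134  88  88  88  
[... 543 characters left out ...]
9 152 121  90  92  93  93  94  93  90 112 145 155 154 155 155
 155 154 157 160]
213 [153 154 159 148 113  92  95  97  96  97  97  96 109 141 156 154 155 156
 155 154 158 161]
215 [152 156 158 151 126 119 142 159 158 156 157 157 156 154 155 155 154 155
 154 155 159 160]
217 [152 156 161 152 125 126 143 149 157 155 155 156 156 155 156 156 157 158
 153 153 159 159]
219 [120  99 101  99  94  94  95  93  94  97 101 100 100 101 102 100 117 148
 158 156 159 160]
221 [107  92  93  94  93  93  93  94  94  95  92  93  95  93  94  93 103 138
 143 109 128 148]
[[319.0409891  224.25249745]
 [321.93807267 224.25479521]
 [316.14392327 224.25011617]
 [319.06109382 210.82096498]
 [319.02128643 237.3709914 ]]
```

The slot measures symmetric about column ~320.2 and row ~194. The blade's far edge is at column ~318.2, so the two sources disagree by about 1 mm sideways. I'll descend until the tip is about 6 mm above the plate and compare tip and slot at nearly the same depth.

```bash
python3 -m jog '[{"linear":[-0.1,0.03,0.3],"roll":0},{"linear":[0,0,0.4],"roll":0},{"linear":[0,0,0.4],"roll":0},{"linear":[0,0,0.4],"roll":0},{"linear":[0,0,0.3],"roll":0},{"linear":[0,0,0.2],"roll":0},{"linear":[0,0,0.06],"roll":0},{"linear":[0,0,0],"roll":0},{"linear":[0,0,0],"roll":0},{"linear":[0,0,0],"roll":0}]'
python3 rel.py .6177 .0325 .1442 194.65
python3 snap.py s2
python3 - <<'E'
from h import *
import pickle
a=cv2.imread("pics/s2.png");c=pickle.load(open("s2.p","rb"));s=env.observe();R=s["tool_rot"]
g=cv2.cvtColor(a,cv2.COLOR_BGR2GRAY)
for r in range(192,224,2):print(r,g[r,306:334])
t=s["position"]-[0,0,.0392]
print(proj(c,[t+[0,0,.003]-R[:,0]*.01,t-R[:,0]*.0085,[.6177,.0325,.105]]))
cv2.imwrite("pics/s2z.png",cv2.resize(a[170:250,270:370],(800,600),interpolation=0))
E
```

```text
time_s: 17.22
position: [0.6183, 0.0341, 0.1509]
tool_rot: [[-0.967, -0.254, 0.002], [-0.254, 0.967, -0.0], [-0.001, -0.001, -1.0]]
ft_force: [0.6, -0.5, -0.7]
grip_width: 0.0072
gripper_force: 78.0
t 17.2167 p [0.6183 0.0341 0.1509] yaw -165.28332407853983 shift [ 0.0239 -0.034   0.1683] roll 0.013335184292031954 q6 -112.50289005928856 F [ 0.6382 -0.4591 -0.685 ]
192 [106 106 104 118 141 147 143 142 142 147 147 146 147 145 143 142 141 144
 145 146 144 146 145 147 146 146 149 151]
194 [107 109 107 106 124 146 143 141 143 145 147 147 147 145 143 143 143 145
 145 146 146 144 145 149 145 146 149 150]
196 [107 107 107 107 119 136 139 145 143 143 147 148 146 145 143 142 144 145
 142 146 145 145 145 146 145 146 150 150]
198 [107 108 109 108 107 105  99 121 145 145 148 147 147 146 143 143 144 145
 145 147 146 146 147 146 147 146 147 151]
200 [108 106 104  96 104 114 122 131 129 129 129 129 124 123 120 119 117 114
 111 120 137 144 146 145 146 145 148 151]
202 [107 106 104  99 111 129 102  78  86  91  90  91  93  92  91  83  80  90
 102 120 138 146 144 145 143 144 148 152]
204 [105 106 103 10
[... 558 characters left out ...]
 144 145 149 150]
214 [106 108 107 102  92 105 103  77  91  96 100 101 109 118 118 119 113 103
 101 117 138 146 145 144 145 145 148 150]
216 [105 108 110 100  95 105 103  80  98 106 105 111 133 146 147 146 135 103
  90 114 142 147 147 144 144 145 148 150]
218 [107 108 109 104  92 102  99  84  96 101 100 117 135 135 133 135 125 100
  92 108 134 144 146 144 145 145 147 148]
220 [107 107 108 101  91  86  85  86  87  85  86  83  87  82  83  86  85  86
  88  84  98 130 147 145 145 147 147 151]
222 [106 109 108 100  90  84  86  85  84  84  86  86  86  87  86  86  85  86
  86  83  98 130 146 144 144 144 147 150]
[[319.18069296 241.43472272]
 [319.17397331 237.2192069 ]
 [316.94814078 219.02055374]]
```

View pics/s2z.png

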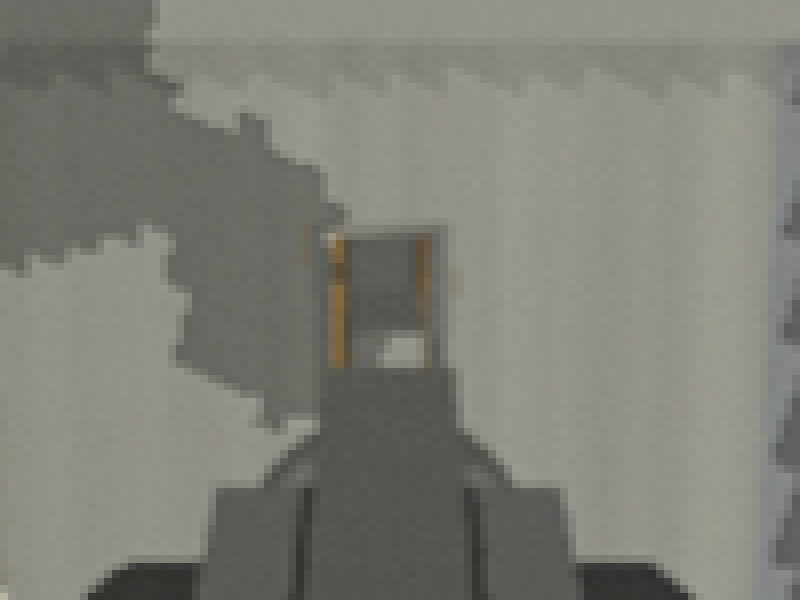

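The slot's mouth spans columns 311–324, centre 317.5. The key is at about 318.3 and the rows agree with the estimate, so I need about -0.4 mm in y and +1 mm in x. Then I insert gently.

```bash
python3 -m jog '[{"linear":[0.024,-0.01,0.05],"roll":0},{"linear":[0,0,0.05],"roll":0},{"linear":[0,0,0.05],"roll":0},{"linear":[0,0,0.05],"roll":0},{"linear":[0,0,0.05],"roll":0},{"linear":[0,0,0.05],"roll":0},{"linear":[0,0,0],"roll":0},{"linear":[0,0,0],"roll":0}]'
python3 rel.py .6177 .0325 .1162 194.65
```

```text
time_s: 17.93
position: [0.6171, 0.0335, 0.138]
tool_rot: [[-0.967, -0.254, -0.0], [-0.254, 0.967, 0.0], [0.0, 0.0, -1.0]]
ft_force: [-0.1, 0.0, -0.6]
grip_width: 0.007
gripper_force: 78.0
t 17.9333 p [0.6171 0.0335 0.138 ] yaw -165.27444724108483 shift [-0.0085 -0.0294  0.5452] roll 0.015110551783027403 q6 -112.57484226830086 F [-0.0838  0.004  -0.5724]
```

Clean entry: the tip is about 6 mm into the slot with no force. Continue.

```bash
python3 -m jog '[{"linear":[0,0,0.06],"roll":0},{"linear":[0,0,0.06],"roll":0},{"linear":[0,0,0.06],"roll":0},{"linear":[0,0,0.06],"roll":0},{"linear":[0,0,0],"roll":0},{"linear":[0,0,0],"roll":0}]'
python3 -m jog '[{"linear":[0,0,0.05],"roll":0},{"linear":[0,0,0.05],"roll":0},{"linear":[0,0,0.05],"roll":0},{"linear":[0,0,0.05],"roll":0},{"linear":[0,0,0],"roll":0},{"linear":[0,0,0],"roll":0}]'
python3 rel.py .6177 .0325 .1162 194.65
```

```text
time_s: 18.43
position: [0.6171, 0.0335, 0.1284]
tool_rot: [[-0.967, -0.254, -0.0], [-0.254, 0.967, 0.0], [0.0, 0.0, -1.0]]
ft_force: [-0.1, 0.8, 0.4]
grip_width: 0.0072
gripper_force: 78.1
time_s: 18.93
position: [0.6172, 0.0335, 0.1206]
tool_rot: [[-0.967, -0.254, 0.0], [-0.254, 0.967, -0.0], [-0.0, -0.0, -1.0]]
ft_force: [0.1, 0.9, 3.2]
grip_width: 0.0067
gripper_force: 78.5
t 18.9333 p [0.6172 0.0335 0.1206] yaw -165.27323545918742 shift [-0.005  -0.0275  0.1101] roll 0.01535290816250381 q6 -112.57707907611056 F [0.0852 0.9458 3.1576]
```

```bash
python3 -m jog '[{"linear":[0,0,0.05],"roll":0},{"linear":[0,0,0.05],"roll":0},{"linear":[0,0,0.03],"roll":0},{"linear":[0,0,0],"roll":0},{"linear":[0,0,0],"roll":0}]'
python3 -m jog '[{"linear":[0,0,0.03],"roll":0},{"linear":[0,0,0],"roll":0},{"linear":[0,0,0],"roll":0}]'
python3 rel.py .6177 .0325 .1162 194.65
```

```text
time_s: 19.35
position: [0.6173, 0.0335, 0.1163]
tool_rot: [[-0.967, -0.254, 0.001], [-0.254, 0.967, -0.0], [-0.001, -0.001, -1.0]]
ft_force: [-2.1, -0.1, 9.0]
grip_width: 0.0074
gripper_force: 79.7
time_s: 19.6
position: [0.6173, 0.0335, 0.1163]
tool_rot: [[-0.967, -0.254, 0.002], [-0.254, 0.967, -0.001], [-0.002, -0.001, -1.0]]
ft_force: [-4.2, 0.4, 17.1]
grip_width: 0.0068
gripper_force: 80.9
t 19.6 p [0.6173 0.0335 0.1163] yaw -165.26830730429833 shift [-0.0031 -0.0262  0.0015] roll 0.01633853914033807 q6 -112.57498551051262 F [-4.2286  0.3711 17.1365]
```

The shoulder is seated: z stops at 0.1163 against 0.1162 expected, and the force rises to 17 N. Turn clockwise.

```bash
python3 -m jog '[{"linear":[0,0,0],"roll":0},{"linear":[0,0,0],"roll":0},{"linear":[0,0,0],"roll":0.6},{"linear":[0,0,0],"roll":0.6},{"linear":[0,0,0],"roll":0.6},{"linear":[0,0,0],"roll":0.6},{"linear":[0,0,0],"roll":0.6},{"linear":[0,0,0],"roll":0.6},{"linear":[0,0,0],"roll":0.6},{"linear":[0,0,0],"roll":0.6},{"linear":[0,0,0],"roll":0}]' -1 120
python3 - <<'E'
from rig import env
s=env.observe();print(s["wrist_torque"],s["ft_force"],s["position"])
E
python3 -m jog '[{"linear":[0,0,0],"roll":0.7},{"linear":[0,0,0],"roll":0.7},{"linear":[0,0,0],"roll":0.7},{"linear":[0,0,0],"roll":0.7},{"linear":[0,0,0],"roll":0.7},{"linear":[0,0,0],"roll":0.7},{"linear":[0,0,0],"roll":0.7},{"linear":[0,0,0],"roll":0.7},{"linear":[0,0,0],"roll":0.7},{"linear":[0,0,0],"roll":0.7},{"linear":[0,0,0],"roll":0},{"linear":[0,0,0],"roll":0}]'
python3 - <<'E'
from rig import env
s=env.observe();print(s["wrist_torque"],s["ft_force"],s["position"])
E
python3 rel.py .6177 .0325 .1162 104.65
```

```text
time_s: 20.52
position: [0.6178, 0.033, 0.1163]
tool_rot: [[-0.986, 0.164, 0.003], [0.164, 0.986, -0.001], [-0.003, -0.001, -1.0]]
ft_force: [-3.0, -1.4, 16.0]
grip_width: 0.0064
gripper_force: 117.3
[-0.39343257  0.70180931  0.08397378] [-2.9932653  -1.44543348 15.9731861 ] [0.61777192 0.03297184 0.11631803]
time_s: 21.52
position: [0.6176, 0.0327, 0.1163]
tool_rot: [[-0.716, 0.698, 0.003], [0.698, 0.716, -0.002], [-0.003, 0.001, -1.0]]
ft_force: [-3.0, -3.3, 16.7]
grip_width: 0.0065
gripper_force: 117.3
[-0.59756494  0.88332583  0.07714339] [-2.99043145 -3.32270318 16.66549008] [0.61758934 0.03268256 0.11629961]
t 21.5167 p [0.6176 0.0327 0.1163] yaw 135.70950639605707 shift [-0.0052 -0.0013  0.0025] roll 6.211901279211412 q6 -53.56645218520416 F [-2.9904 -3.3227 16.6655]
```

```bash
python3 -m jog '[{"linear":[0,0,0],"roll":0.7},{"linear":[0,0,0],"roll":0.7},{"linear":[0,0,0],"roll":0.7},{"linear":[0,0,0],"roll":0.7},{"linear":[0,0,0],"roll":0.7},{"linear":[0,0,0],"roll":0.7},{"linear":[0,0,0],"roll":0.7},{"linear":[0,0,0],"roll":0.7},{"linear":[0,0,0],"roll":0.7},{"linear":[0,0,0],"roll":0.4},{"linear":[0,0,0],"roll":0},{"linear":[0,0,0],"roll":0}]'
python3 - <<'E'
from rig import env
s=env.observe();print(s["wrist_torque"],s["ft_force"],s["position"])
E
python3 -m jog '[{"linear":[0,0,0],"roll":0.4},{"linear":[0,0,0],"roll":0},{"linear":[0,0,0],"roll":0}]'
python3 - <<'E'
from rig import env
s=env.observe();print(s["wrist_torque"],s["ft_force"],s["position"])
E
python3 rel.py .6177 .0325 .1162 104.65
```

```text
time_s: 22.52
position: [0.6173, 0.0325, 0.1163]
tool_rot: [[-0.212, 0.977, 0.002], [0.977, 0.212, -0.002], [-0.003, 0.001, -1.0]]
ft_force: [-5.7, -4.6, 17.4]
grip_width: 0.0068
gripper_force: 117.5
[-0.75286427  1.16837258  0.07113314] [-5.72399881 -4.62432652 17.3677496 ] [0.61729161 0.03250248 0.11632698]
time_s: 22.77
position: [0.6173, 0.0325, 0.1163]
tool_rot: [[-0.177, 0.984, 0.002], [0.984, 0.177, -0.002], [-0.003, 0.001, -1.0]]
ft_force: [-3.8, -5.1, 17.4]
grip_width: 0.0064
gripper_force: 117.5
[-0.72450509  1.21654769  0.13737422] [-3.84092476 -5.11113159 17.38993696] [0.61727163 0.03251409 0.11629659]
t 22.7667 p [0.6173 0.0325 0.1163] yaw 100.22070550790396 shift [-0.0022  0.0105  0.0024] roll -0.8858588984192124 q6 -18.079638797417868 F [-3.8409 -5.1111 17.3899]
```

```bash
for i in 1; do python3 -m jog '[{"linear":[0,0,0],"roll":0.4},{"linear":[0,0,0],"roll":0},{"linear":[0,0,0],"roll":0}]' >/dev/null
python3 -c 'from rig import env
s=env.observe();print(s["wrist_torque"],s["ft_force"])'
python3 rel.py .6177 .0325 .1162 104.65; done
python3 -m jog '[{"linear":[0,0,0],"roll":0.4},{"linear":[0,0,0],"roll":0},{"linear":[0,0,0],"roll":0}]' >/dev/null
python3 -c 'from rig import env
s=env.observe();print(s["wrist_torque"],s["ft_force"])'
python3 rel.py .6177 .0325 .1162 104.65
```

```text
[-0.78263647  1.1577102   0.13324373] [-6.14054086 -4.46124642 17.74105258]
t 23.0167 p [0.6173 0.0325 0.1163] yaw 98.23048305985579 shift [-0.0025  0.011   0.0031] roll -1.283903388028841 q6 -16.084031992064066 F [-6.1405 -4.4612 17.7411]
[-0.76405093  1.19096682  0.3488016 ] [-5.87029533 -4.72347495 17.85889461]
t 23.2667 p [0.6172 0.0325 0.1163] yaw 96.25257007647366 shift [-0.0022  0.012   0.0028] roll -1.6794859847052692 q6 -14.101782957847153 F [-5.8703 -4.7235 17.8589]
```

The torque jumped to 0.35 N m, so the plug is at its stop. One more small step, then check the bolt.

```bash
python3 -m jog '[{"linear":[0,0,0],"roll":0.2},{"linear":[0,0,0],"roll":0},{"linear":[0,0,0],"roll":0},{"linear":[0,0,0],"roll":0},{"linear":[0,0,0],"roll":0},{"linear":[0,0,0],"roll":0}]'
python3 -c 'from rig import env
s=env.observe();print(s["wrist_torque"],s["ft_force"])'
python3 - <<'E'
from h import *
w=optics.get_image("wrist")[:,:,::-1];s=optics.get_image("side")[:,:,::-1];t=optics.get_image("top")[:,:,::-1]
cv2.imwrite("pics/f.png",np.hstack([cv2.resize(w,(480,300)),np.vstack([cv2.resize(s[140:215,280:440],(320,150),interpolation=3),cv2.resize(t[120:195,240:400],(320,150),interpolation=3)])]))
E
```

```text
time_s: 23.77
position: [0.6172, 0.0325, 0.1163]
tool_rot: [[-0.092, 0.996, 0.002], [0.996, 0.092, -0.003], [-0.003, 0.002, -1.0]]
ft_force: [-6.4, -4.6, 17.8]
grip_width: 0.0066
gripper_force: 117.6
[-0.80610336  1.17203902  0.48667999] [-6.44579656 -4.60470287 17.75126485]
```

View pics/f.png

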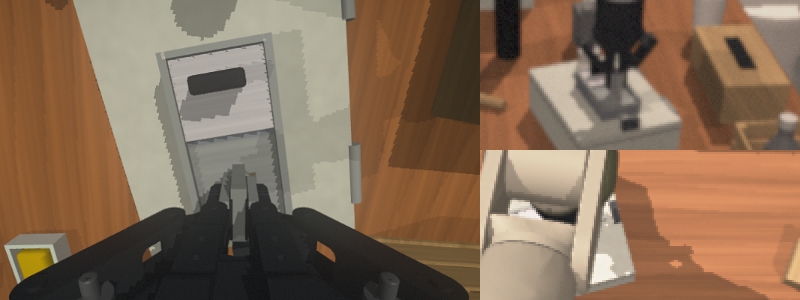

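The shutter is still open and the key is seated, gripped and hard against the stop. The torque has risen from 0.13 to 0.49 N m over the last 3°. Hand in.

```bash
python3 -c 'from rig import env
print(env.close_job())'
```

```text
the job is handed in; nothing more can be done
None
```

The job is handed in at about 24 s of the 67 s allowed: the shutter is fully open, and the square-bow key is fully in, turned clockwise to the stop, still gripped and held; the spare key and toiletries were not touched. The last pictures did not show the bolt clearly, so that it is drawn rests on the plug being at its stop.

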